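# Load the reference tile on the rotary stage and index it to the reading head

## Task

Take the tall tile out of the wire rack and lean it in the sloped holder on the rotary stage, its lower edge on the ledge behind the lip and its back flat against the backstop, roughly centred. Then let go of it and crank the handwheel two full turns clockwise (seen from the robot) so that the tile swings round to face the reading head. The tile must still lean properly in the holder at the end; leave the two short tiles, the beaker and the cream-coloured bottle alone.

Things in the scene. Friction and masses are not known exactly. Their poses are not given: they have to be found in the camera images.
- tall_tile: the tall plain white ceramic tile, the only tall one of three in the rack: 10 mm thick, 80 mm wide, 130 mm high, 0.25 kg, both faces alike. Origin at the centre of its lower edge face; x normal to its faces, y along its width, z up its height. It starts on edge (z up) in one of the three slots, its foot 8 mm above the bench.
- short_tile_a: white ceramic tile 10 x 80 mm, 80 mm high, standing in another slot; axes as for the tall tile. To be left alone.
- short_tile_b: another white ceramic tile like short_tile_a, in the remaining slot. To be left alone.
- rack: grey rack fixed to the bench, 96 mm (x) by 170 mm (y); origin under its centre. Three slots at -50, 0 and +50 mm along its y, each between two upright wire hoops 48 mm high and 13 mm apart; tiles stand on its floor 8 mm above the bench, faces looking along the rack's y, and lift straight out.
- stage: manual rotary stage fixed to the bench; origin on the bench under the table's axis; x points from the handwheel (front, nearest the robot) to the reading head at the back, z up. Base 345 x 160 mm, gear housing 144 mm square up to 86 mm, steel rotary table 144 mm across, its top 110 mm above the bench.
- holder (a point): aluminium sloped holder, 76 mm wide, turning with the rotary table. Origin in the inner corner of ledge and backstop at mid width; z up the backstop's face (leaning back 30 deg from vertical), x out of the backstop towards the lip, y along the ledge. A well-seated tile has its axes parallel to these and its origin at about x 5, y 0, z 0 mm. It first opens to the stage's right (-y).
- crank_handle: black crank handle, a cylinder 18 mm across and 56 mm long, parallel to the stage's x axis, standing out towards the robot from the handwheel; origin at its middle. It spins freely on its pin, circles at 32 mm radius about the wheel's axis and starts at the top. The wheel (84 mm across) has its front face 40 mm behind the handle's middle.
- handwheel (a joint): angle of the handwheel, rad: 0 at the start, growing clockwise seen from the robot (handle goes from the top to the stage's -y side), 12.57 after two full turns. Light friction, about 2 N at the handle; it stays where it is left. Each full turn turns the table 45 deg anticlockwise seen from above.
- beaker: clear beaker, 73 mm across, 82 mm high, loose on the bench; origin under its centre. To be left alone. A bench shelf with boards from 0.46 m up stands over the right rear (x over 0.51, y under -0.16 m).
- cream_bottle: cream-coloured powder bottle with black cap, 88 mm across, 135 mm high, loose on the bench; origin under its centre. To be left alone.
- reading_head (a point): front of the lens of the reading head (white box 66 mm wide with black lens on a column over the back of the stage, reaching 330 mm above the bench). Keep clear of it; the tile shall face it at the end.
- backstop_top (a point): middle of the top edge of the backstop's face, 75 mm up the slope from the ledge (backstop 6 mm thick; the seated tile stands 55 mm beyond it). The ledge is square to the backstop; the lip along its front is 12 mm high and its inner face 15 mm from the backstop.
- wheel_axis (a point): centre of the circle that the handle's middle runs on, 72 mm above the bench, 150 mm in front of the table's axis and 30 mm to its right; the wheel turns about a line through it parallel to the stage's x axis. A shelf post stands on the bench to the right of it, x 0.51 to 0.55, y -0.19 to -0.16 m: keep the hand clear.
Mind the look-alikes: they are no part of the job. What is shaped like the tall_tile but black or orange is not meant.

How it is judged:
On the way, in this order (a step that is already met when the one before it is completed fails the run):
1. the tall tile leans in the holder, released, with the handwheel not yet turned (z of tall_tile in the frame of holder between -0.004 and 0.006 m and x of tall_tile in the frame of holder between 0.002 and 0.0105 m and angle between the x axis of tall_tile and the x axis of holder, either way round below 0.1 rad and contact force between the fingers and tall_tile below 0.05 N and value of joint handwheel below 0.6 rad), for 0.2 s.
2. the handwheel is past its first full turn, worked by its crank handle (value of joint handwheel above 6.3 rad and contact force between the fingers and crank_handle above 0.2 N), for 0.02 s.
At the end, for the whole second after the job is handed in: the handwheel stands two full turns on (12.57 rad, within 0.4 rad), and the tall tile rests in the holder: lower edge on the ledge behind the lip (within 6 mm), back against the backstop (within 0.1 rad), within 18 mm of centred along the ledge (value of joint handwheel between 12.17 and 12.97 rad and z of tall_tile in the frame of holder between -0.004 and 0.006 m and x of tall_tile in the frame of holder between 0.002 and 0.0105 m and y of tall_tile in the frame of holder between -0.018 and 0.018 m and angle between the x axis of tall_tile and the x axis of holder, either way round below 0.1 rad and angle between the z axis of tall_tile and the z axis of holder, either way round below 0.1 rad and linear speed of tall_tile below 0.02 m/s); the robot touches nothing.
It fails at once if a short tile was displaced by more than 20 mm (distance of any of short_tile_a, short_tile_b from where it was at the start of the episode above 0.02 m).
It fails at once if the beaker or the cream bottle was displaced by more than 30 mm (distance of any of beaker, cream_bottle from where it was at the start of the episode above 0.03 m).
It also fails if it takes over 67 s, if anything falls off the work surface, if the arm or the gripper's body presses on something with over 40 N, if the wrist force passes 120 N, or if a joint passes its speed limit or range.

## Robot

A 6-joint arm with a two-finger parallel gripper is mounted at the origin on a cart in front of the work surface, level with it; the furniture and walls round the work are solid. World frame = base frame: x ahead of the robot, y to its left, z up, the work surface at z = 0. Lengths are in m, angles in rad, forces in N, time in s.
With the tool pointing down it reaches from about 0.225 to 0.875 m from the base axis. Payload 3.4 kg.
Tool frame: the origin (TCP) lies on the centre line of the jaws, within the pads' length; the fingertips stand 17 mm ahead of it and the grasp point (between the pads) lies 2 mm behind it (nose_length is the distance from the TCP to the fingertips, in m); z points along the fingers, y is the line along which they close (so a half turn about z gives the same grasp; the last joint's range is limited). The gripper opens to 85 mm and grips with 20 to 120 N. Pads are 22 mm wide; open, the fingers measure 114 mm over their backs; the gripper's body (76 mm by 85 mm) begins 54 mm behind the grasp point. The pads swing forward as they close: fully open they stand 13 mm farther back than shut.
Start: joints at [-1.414, 0.276, 1.505, -0, 1.361, -0.121], TCP at [0.158, -0.553, 0.248] pointing down, gripper open.
Joint ranges: [-2.89, 2.89], [-0.75, 2.08], [0.22, 2.7], [-1.18, 4.32], [0.11, 2.71], [-2.7, 2.7]. Speed limits (rad/s): [2.57, 2.57, 3.14, 3.14, 3.14, 3.14].

## Interface

Orientations are given as a unit quaternion [w, x, y, z].
In Python, from rig import get_state, get_image, sign_off, find_in, place_of, nose_length gives the robot as it stands.
- The arm moves only by the tool apply_moves, never from a script. Its argument "deltas" is one flat list of numbers, 5 for each row, row after row: the finger opening in mm, from 0 to 85.4, then the shift along the tool's x, y, z in mm, then the turn about the tool's z in degrees. A call has 1 to 12 rows; each row is the pose to reach, as a shift and turn from the pose commanded when the call began, along the tool's axes at that moment; what a row does not reach only later rows make up. A row lasts 1/12 s, in which the tool goes at most 41.7 mm and 7.16 degrees, less where a joint would pass 70% of its speed; a pose out of reach is approached as far as the arm can. A call with a gripper value outside its range is refused whole. The fingers move at their own pace and stop on an object; "squeeze" is the grip in N (left out, the last holds). Time passes only in rows, so rows that repeat a pose let the fingers close. It gives the time, the measured TCP pose, the force, the opening and the grip force at its end, in the units of the state.
- get_state(): the state, without advancing time (a new reading comes with each control period).
- get_image(name): name is "scene" or "side" or "wrist"; returns a dict with "frame" (400x640x3 uint8, red, green, blue), "K" (3x3 intrinsics, pixels), "k1" (the pictures are not rectified: a ray, as slopes to the right and down, at radius r is drawn at 1 + k1 r^2 times it, then the intrinsics apply), "position" and "orientation" of the camera in the world. Camera axes: x right, y down, z forward; pixel columns grow to the right and rows downward; lengths in m; the calibration is good to about 2 mm. A picture is of the moment at which its call begins. There is no depth.
- sign_off(): hands the job in; it is judged then, once.
Trained networks look in a picture, given as the dict that the camera call returned (one of the last four; its "shot" number tells which), for a name from the list of things; names that differ only in an ending like _2 or _b are one class to them, and where a whole thing is asked for, a point or a joint stands for the part that bears it (a point fixed in the world has none). Each returns a list of dicts, best first, with "score" (0 to 1); they miss things now and then, are a little off and sometimes report something else, mostly with a low value. They report only what shows in the picture. A call takes as long as a camera call. They do not tell look-alikes from the thing itself.
- find_in(query, picture): "point" ([column, row] in pixels, amid what is visible of it).
- place_of(query, picture): "point" ([column, row] in pixels: a listed point, or the origin of a listed thing).
The state is a dict: "clock": time; "qpos": joint angles; "qd": joint speeds; "effort": joint torques, N m; "position": TCP position; "ee_rot": TCP orientation; "contact_force": force on the tool from outside, world axes, zero at the start; "moment": the same for the moment, N m; "width": finger opening in m; "gripper_force": force on a finger pad.
Only numpy, scipy, OpenCV 4.12 (cv2) and the standard library are available. Lean on these libraries where they do the work, as an engineer would, in place of code of your own. Each camera call takes 0.05 s, during which the arm holds its last target. There are 200 camera calls.

## Working session

There is one attempt and no reset: what is moved stays moved. The work goes in short steps, Python scripts to look and compute and a tool call to move; the robot and the scene stay as the last step left them, time stands still between calls to the robot, and variables do not carry over. Pictures are saved under pics/ and viewed, at most 10 in all, crops included, and the job is handed in when it is done.

Besides the shell and the picture viewer there is one more tool, called after "Call:" as a command line: name --argument value ..., lists and objects as JSON in quotes. apply_moves: Moves the arm, as the interface text tells. Its arguments: {"type":"object","properties":{"deltas":{"type":"array"},"squeeze":{"type":"number"}},"required":["deltas"]}

```bash
mkdir -p pics; ls; cat > h.py <<'E'
import numpy as np, cv2
from scipy.spatial.transform import Rotation as R
from rig import *
def rot(q): return R.from_quat(np.roll(q,-1)).as_matrix()
def ray(p,uv):
    K=p["K"]; x=(uv[0]-K[0][2])/K[0][0]; y=(uv[1]-K[1][2])/K[1][1]
    rd=np.hypot(x,y); r=rd
    for _ in range(30): r=rd/(1+p["k1"]*r*r)
    s=r/rd if rd>0 else 1
    d=rot(p["orientation"])@np.array([x*s,y*s,1]); return np.array(p["position"]),d/np.linalg.norm(d)
def atz(p,uv,z):
    o,d=ray(p,uv); return o+d*(z-o[2])/d[2]
def proj(p,X):
    c=rot(p["orientation"]).T@(np.array(X)-p["position"]); x,y=c[:2]/c[2]; f=1+p["k1"]*(x*x+y*y); K=p["K"]
    return np.array([K[0][0]*x*f+K[0][2],K[1][1]*y*f+K[1][2]])
def tri(rays):
    A=np.zeros((3,3));b=np.zeros(3)
    for o,d in rays:
        M=np.eye(3)-np.outer(d,d);A+=M;b+=M@o
    return np.linalg.solve(A,b), 
def save(p,n,box=None,s=1):
    im=cv2.cvtColor(np.array(p["frame"]),cv2.COLOR_RGB2BGR)
    if box: im=im[box[1]:box[3],box[0]:box[2]]
    cv2.imwrite("pics/"+n,cv2.resize(im,None,fx=s,fy=s,interpolation=cv2.INTER_CUBIC))
E
python3 - <<'E'
from h import *
np.set_printoptions(precision=4,suppress=True)
s=get_state();print(s);print(nose_length if not callable(nose_length) else nose_length())
P={}
for n in("scene","side"):
    p=get_image(n);P[n]=p;save(p,n+"0.png");print(n,p["position"],p["orientation"],p["k1"],p["K"])
    for q in "tall_tile short_tile_a rack stage holder crank_handle beaker cream_bottle reading_head backstop_top wheel_axis".split():
        print(q,[(np.round(d["point"],1),round(d["score"],2)) for d in place_of(q,p)[:4]])
np.save("P0.npy",P,allow_pickle=True)
E
```

```text
pics
{'clock': 0.0, 'qpos': array([-1.414 ,  0.2766,  1.5062,  0.    ,  1.3607, -0.121 ]), 'qd': array([-0.0003, -0.0011,  0.0012, -0.0004, -0.0003, -0.0006]), 'effort': array([  0.0001, -41.678 , -24.5807,   0.0001,   0.0111,   0.    ]), 'position': array([ 0.1576, -0.5524,  0.2474]), 'ee_rot': array([-0.001 ,  0.9904,  0.1385, -0.    ]), 'contact_force': array([ 0.287 ,  0.8003, -0.1819]), 'moment': array([-0.0237,  0.0425,  0.035 ]), 'gripper_force': 0.0, 'width': 0.08507268214727837}
0.017
scene [-0.8896  1.1396  1.3039] [ 0.2273 -0.4022  0.7745 -0.4321] 0.008208157277979546 [[501.8097   0.     308.3064]
 [  0.     501.8097 197.9927]
 [  0.       0.       1.    ]]
tall_tile [(array([250.2, 282.4]), 0.81), (array([232.9, 301.9]), 0.76), (array([294.3, 266.3]), 0.6)]
short_tile_a [(array([301.3, 263.6]), 0.48), (array([279.4, 269.4]), 0.47)]
rack [(array([293.3, 267.7]), 0.83)]
stage [(array([310.9, 229.9]), 0.71)]
holder [(array([317.4, 204.7]), 0.7)]
crank_handle [(array([332.7, 222.2]), 0.37)]
beaker [(array([384.4, 224.9]), 0.46)]
cream_bottle [(array([400.8, 216.4]), 0.54)]
re
[... 287 characters left out ...]
    0.       1.    ]]
tall_tile [(array([245. , 160.8]), 0.87), (array([257.6, 201. ]), 0.64), (array([217.9, 152.2]), 0.56)]
short_tile_a [(array([266.8, 204.3]), 0.79), (array([250.1, 187.9]), 0.67)]
rack [(array([257.1, 201.6]), 0.6)]
stage [(array([332.1, 230.5]), 0.61)]
holder [(array([330.3, 325.6]), 0.73), (array([331.6, 217.6]), 0.66), (array([263.1, 197.8]), 0.61)]
crank_handle [(array([291.7, 235.3]), 0.41)]
beaker [(array([332.6, 325.1]), 0.96)]
cream_bottle [(array([343.8, 355.8]), 0.56), (array([332.2, 218.2]), 0.18)]
reading_head [(array([378.8, 177.7]), 0.91), (array([268.1, 206.2]), 0.71)]
backstop_top [(array([333.6, 200.2]), 0.63)]
wheel_axis [(array([290.1, 239.6]), 0.63)]
```

View pics/scene0.png

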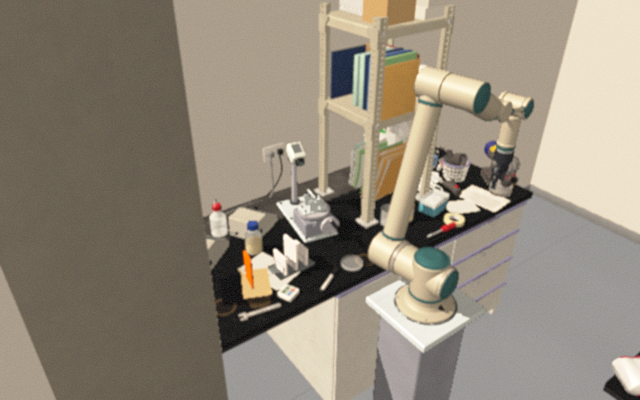

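View pics/side0.png

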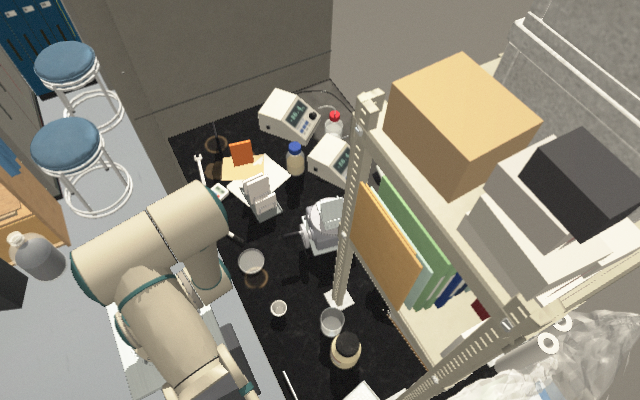

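```bash
python3 - <<'E'
from h import *
np.set_printoptions(precision=4,suppress=True)
P=np.load("P0.npy",allow_pickle=True).item();a,b=P["scene"],P["side"]
def T(n,u,v):
    r=[ray(a,u),ray(b,v)];X=tri(r)[0];print(n,X,proj(a,X)-u,proj(b,X)-v)
T("rack",[293.3,267.7],[257.1,201.6]);T("talltile",[294.3,266.3],[257.6,201])
T("stage",[310.9,229.9],[332.1,230.5]);T("holder",[317.4,204.7],[331.6,217.6]);T("crank",[332.7,222.2],[291.7,235.3])
T("beaker",[384.4,224.9],[332.6,325.1]);T("cream",[400.8,216.4],[343.8,355.8]);T("head",[298.9,162.9],[378.8,177.7]);T("bst",[309.9,195.2],[333.6,200.2]);T("wax",[332.1,230.3],[290.1,239.6])
for n,u,v in [("st",[301.3,263.6],[266.8,204.3]),("st2",[279.4,269.4],[250.1,187.9])]: print(n,atz(a,u,.008),atz(b,v,.008))
E
```

```text
rack [0.4467 0.2874 0.0014] [-0.1816 -0.1156] [-0.1014  0.2118]
talltile [0.4471 0.2838 0.0078] [-0.5156 -0.3297] [-0.2899  0.604 ]
stage [ 0.6412  0.0615 -0.0168] [0.106  0.0682] [ 0.0662 -0.1442]
holder [0.6204 0.042  0.1234] [-0.1149 -0.0771] [-0.0758  0.167 ]
crank [0.482  0.0559 0.1089] [1.1618 0.6813] [ 0.7444 -1.565 ]
beaker [ 0.4758 -0.2377 -0.0158] [0.2486 0.1113] [ 0.1729 -0.3582]
cream [ 0.463  -0.3353 -0.002 ] [1.4972 0.593 ] [ 1.0595 -2.2753]
head [0.7773 0.0327 0.2616] [-0.2684 -0.2225] [-0.1957  0.4597]
bst [0.6402 0.0704 0.174 ] [-0.5149 -0.3692] [-0.3432  0.7711]
wax [0.4775 0.0614 0.0721] [1.1756 0.6782] [ 0.7432 -1.5506]
st [0.4418 0.2506 0.008 ] [0.4732 0.2569 0.008 ]
st2 [0.4622 0.3429 0.008 ] [0.4477 0.3517 0.008 ]
```

The scene picture shows the robot at right, the rack with white tiles at about (290,258), an orange look-alike at (248,270), and the stage at (310,215). The side picture shows the rack at (258,200), the orange tile at (241,152), and the stage at (325,225). Beaker and bottle are at (332,322) and (345,352). I'll move over the rack for a near view.

Call:
apply_moves --deltas '[85,0,0,-120,0,85,60,-90,-120,0,85,436,-655,-120,-20,85,436,-655,-120,-74,85,436,-655,-120,-74,85,436,-655,-120,-74,85,436,-655,-120,-74,85,436,-655,-120,-74,85,436,-655,-120,-74,85,436,-655,-120,-74,85,436,-655,-120,-74,85,436,-655,-120,-74]'

```text
clock: 2.2
position: [0.2944, -0.1231, 0.3446]
ee_rot: [0.001, 0.72, 0.693, 0.0]
contact_force: [1.3, 0.2, 0.1]
width: 0.0845
gripper_force: 0.0
```

Call:
apply_moves --deltas '[85,327,94,-55,-2,85,327,94,-55,-2,85,327,94,-55,-2,85,327,94,-55,-2,85,327,94,-55,-2,85,327,94,-55,-2,85,327,94,-55,-2,85,327,94,-55,-2,85,327,94,-55,-2,85,327,94,-55,-2,85,327,94,-55,-2]'

```text
clock: 3.12
position: [0.4023, 0.1977, 0.3987]
ee_rot: [0.0, 0.709, 0.705, -0.001]
contact_force: [-0.7, -0.4, -0.2]
width: 0.0852
gripper_force: 0.0
```

```bash
python3 - <<'E'
from h import *
np.set_printoptions(precision=4,suppress=True)
s=get_state();print(s["position"],s["ee_rot"],s["qpos"])
p=get_image("wrist");save(p,"w1.png");print(p["position"],p["orientation"],p["K"][0])
for q,z in dict(tall_tile=.008,short_tile_a=.008,rack=0,stage=0,holder=.12,crank_handle=.104,backstop_top=.185,wheel_axis=.072).items():
    print(q,[(np.round(d["point"],1),round(d["score"],2),atz(p,d["point"],z)) for d in place_of(q,p)[:4]])
np.save("P1.npy",p,allow_pickle=True)
E
```

```text
[0.4023 0.1977 0.3987] [ 0.0001  0.7094  0.7048 -0.0009] [ 0.302   0.0293  1.4461 -0.001   1.6677  0.3084]
[0.4035 0.2669 0.5247] [ 0.1366  0.9906 -0.0029 -0.0011] [290.9502   0.     319.2498]
tall_tile [(array([350.2, 107.1]), 0.77, array([0.4552, 0.2904, 0.008 ]))]
short_tile_a [(array([354.6,  74.5]), 0.91, array([0.4614, 0.3418, 0.008 ])), (array([352. , 135.4]), 0.59, array([0.4594, 0.2435, 0.008 ]))]
rack [(array([351.6, 104.2]), 0.93, array([0.4583, 0.2955, 0.    ]))]
stage [(array([435.1, 228. ]), 0.7, array([0.6247, 0.0686, 0.    ]))]
holder [(array([460.7, 276.5]), 0.98, array([0.6232, 0.0326, 0.12  ]))]
crank_handle [(array([365. , 257.9]), 0.81, array([0.4743, 0.058 , 0.104 ]))]
backstop_top [(array([494.2, 278.5]), 0.65, array([0.6333, 0.0667, 0.185 ]))]
wheel_axis [(array([361.3, 250.3]), 0.58, array([0.4728, 0.0564, 0.072 ]))]
```

View pics/w1.png

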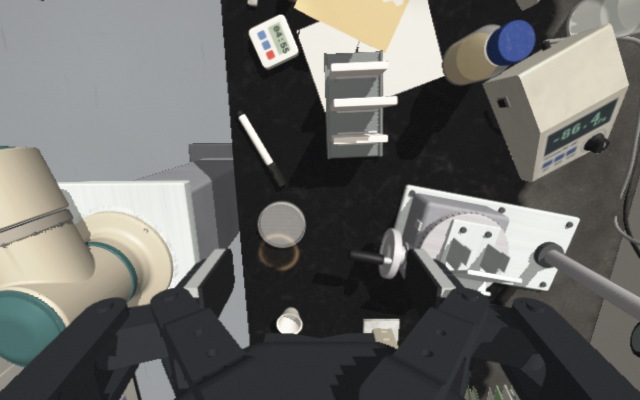

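The wrist view shows three white tiles in the rack. The middle one's top edge, at (333..397,101), is the longest and so the tallest. The short ones are at (358,68) and (360,138). The stage is at lower right, yawed by about -10°, with the handle at (370,257).
Candidates for the tall tile are white (365,101), white (358,68) and white (360,138) in the wrist view, and orange (248,270) in the scene view. I choose the middle white one and check it with a close crop.

```bash
python3 - <<'E'
from h import *
p=np.load("P1.npy",allow_pickle=True).item()
save(p,"w1c.png",(315,45,415,165),5)
s=np.load("P0.npy",allow_pickle=True).item()["scene"]
E
```

```text
(no output)
```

View pics/w1c.png

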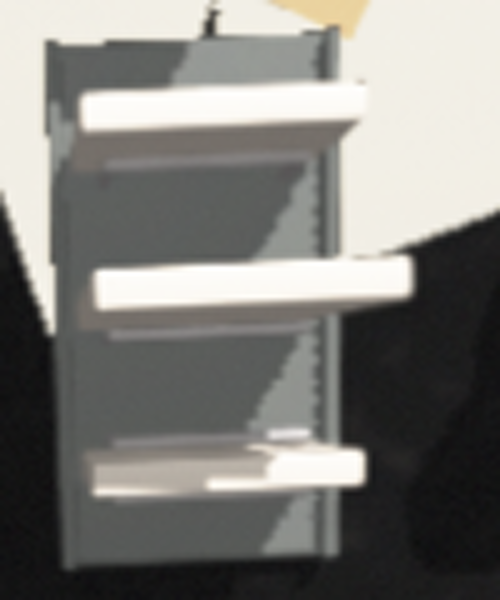

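The crop shows the middle tile's top face from (93,290) to (412,278), clearly longer and higher than the other two, so it is confirmed tall.

```bash
python3 - <<'E'
from h import *
np.set_printoptions(precision=4,suppress=True)
p=np.load("P1.npy",allow_pickle=True).item()
c=lambda u,v:(315+u/5-.4,45+v/5-.4)
l=atz(p,c(94,291),.138);r=atz(p,c(412,277.5),.138)
print(l,r,np.linalg.norm(r-l),(l+r)/2,np.degrees(np.arctan2(*(r-l)[1::-1])))
l=atz(p,c(80,110),.088);r=atz(p,c(364,100),.088);print((l+r)/2,np.linalg.norm(r-l),np.degrees(np.arctan2(*(r-l)[1::-1])))
for a,b in [((410,187),(578,217)),((383,291),(545,291))]:
    l=atz(p,a,.01);r=atz(p,b,.01);print("base",l,r,np.degrees(np.arctan2(*(r-l)[1::-1])))
E
```

```text
[0.4209 0.2898 0.138 ] [0.5011 0.2928 0.138 ] 0.08027307702066422 [0.461  0.2913 0.138 ] 2.126784125982494
[0.4583 0.3417 0.088 ] 0.07864642547596232 1.6976585741546635
base [0.5666 0.1519 0.01  ] [0.8939 0.0923 0.01  ] -10.323064564872206
base [ 0.5292 -0.0623  0.01  ] [ 0.863  -0.0671  0.01  ] -0.8296325052343655
```

Call:
apply_moves --deltas '[85.4,42,59,119,-2.5,85.4,42,59,119,-2.5,85.4,42,59,119,-2.5,85.4,42,59,119,-2.5,85.4,42,59,119,-2.5]'

```text
clock: 3.98
position: [0.4612, 0.239, 0.2758]
ee_rot: [-0.002, 0.694, 0.72, -0.004]
contact_force: [0.3, -0.2, 0.5]
width: 0.0855
gripper_force: 0.0
```

```bash
python3 - <<'E'
from h import *
np.set_printoptions(precision=4,suppress=True)
s=get_state();print(s["position"],s["ee_rot"],s["width"])
p=get_image("wrist");save(p,"w2.png");print(p["position"],p["orientation"])
np.save("P2.npy",p,allow_pickle=True)
for q,z in dict(tall_tile=.008,rack=0).items():
    print(q,[(np.round(d["point"],1),round(d["score"],2),atz(p,d["point"],z)) for d in place_of(q,p)[:4]])
print(proj(p,[.421,.2898,.138]),proj(p,[.501,.2928,.138]))
E
```

```text
[0.4612 0.239  0.2758] [-0.0018  0.6944  0.7195 -0.0035] 0.0855354342224252
[0.4603 0.3084 0.4017] [ 0.1371  0.9904  0.0184 -0.0014]
tall_tile [(array([320.1, 133. ]), 0.61, array([0.4589, 0.2934, 0.008 ])), (array([322.6, 174.4]), 0.22, array([0.4643, 0.2384, 0.008 ]))]
rack [(array([320.3, 131.9]), 0.66, array([0.4591, 0.2946, 0.    ]))]
[276.717 141.286] [366.6839 141.207 ]
```

View pics/w2.png

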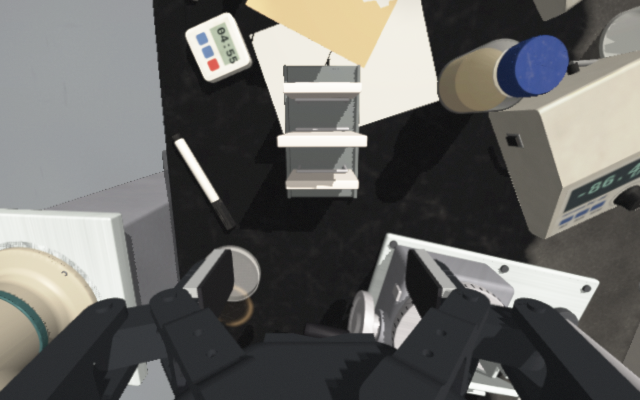

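The view shows the tall tile's top at (277..367,141), matching the prediction.

```bash
python3 - <<'E'
from h import *
np.set_printoptions(precision=4,suppress=True)
p=np.load("P2.npy",allow_pickle=True).item()
g=cv2.cvtColor(np.array(p["frame"]),cv2.COLOR_RGB2GRAY)
print(g[136:148,270:284]);print(g[136:148,360:374]);print(g[130:150,322],g[130:150,300])
E
```

```text
[[ 20  20  18  20  17  23  51 128 221 249 251 251 251 252]
 [ 20  19  20  18  22  29  80 179 246 251 252 251 252 251]
 [ 22  20  21  20  18  26  76 175 244 250 250 250 250 250]
 [ 18  19  17  20  17  24  68 166 243 249 250 250 250 250]
 [ 20  19  19  19  20  22  64 159 241 249 249 249 249 249]
 [ 20  18  17  21  19  20  59 152 239 248 249 249 249 249]
 [ 17  20  18  22  16  22  56 147 236 248 248 248 248 249]
 [ 19  17  18  18  17  21  55 143 233 247 248 248 248 248]
 [ 19  20  18  18  16  20  52 139 231 247 247 247 247 247]
 [ 17  19  19  19  17  19  45 129 223 241 242 242 242 242]
 [ 19  19  18  20  21  19  34  98 176 200 201 202 200 200]
 [ 19  20  18  19  16  18  21  39  75  93  95  94  91  90]]
[[253 253 253 253 253 251 227 101  34  29  27  29  27  26]
 [253 253 253 253 253 252 237 125  41  29  29  29  27  28]
 [252 252 252 252 252 251 234 122  42  29  28  28  29  28]
 [251 251 252 251 251 250 231 117  41  29  27  26  27  29]
 [251 251 251 251 251 249 229 110  37  29  28  28  28  29]
 [250 250 250 250 250 249 227 100  34  29  28  26  28  29]
 [249 250 250 250 250 248 224  92  32  30  29  29  29  29]
 [249 249 249 249 249 247 224  91  28  29  27  30  28  30]
 [248 248 248 248 248 247 224  91  29  28  29  29  30  31]
 [242 243 243 243 243 241 212  84  30  29  30  30  30  32]
 [183 183 183 184 182 173 133  53  28  29  29  30  32  32]
 [ 75  75  75  76  74  68  50  32  29  29  32  31  33  32]]
[126 153 223 228 230 241 253 252 251 250 250 249 248 248 247 242 193 113
  92  90] [117 135 199 226 230 241 253 252 250 250 249 249 248 248 247 242 198 115
  91  90]
```

Call:
apply_moves --deltas '[85.4,52,2,0,0,85.4,52,2,50,0,85.4,52,2,100,0,85.4,52,2,105,0,85.4,52,2,105,0,85.4,52,2,105,0]'

```text
clock: 4.63
position: [0.4622, 0.2911, 0.1764]
ee_rot: [0.0, 0.694, 0.72, 0.0]
contact_force: [0.2, 0.6, 0.4]
width: 0.0855
gripper_force: 0.0
```

```bash
python3 - <<'E'
from h import *
np.set_printoptions(precision=4,suppress=True)
s=get_state();print(s["position"],s["ee_rot"],s["width"],rot(s["ee_rot"]).T@(np.array([.461,.2913,.105])-s["position"]))
p=get_image("wrist");save(p,"w3.png");np.save("P3.npy",p,allow_pickle=True)
print(proj(p,[.421,.2898,.138]),proj(p,[.501,.2928,.138]))
E
```

```text
[0.4622 0.2911 0.1764] [0.0003 0.6945 0.7195 0.0004] 0.08548604545792923 [ 0.0002 -0.0012  0.0714]
[250.6267 239.455 ] [382.0205 239.2544]
```

View pics/w3.png

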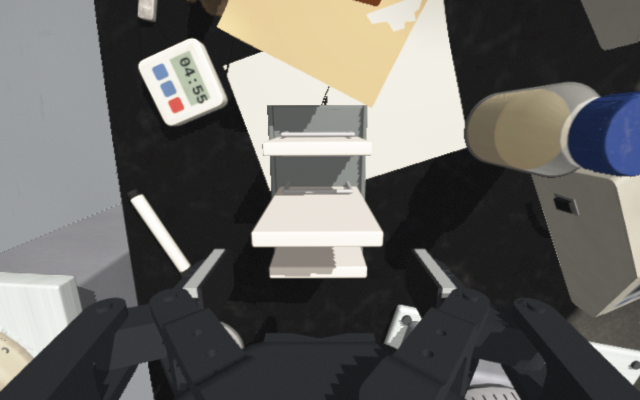

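The tile top is at (251..383,239), midway 317, and the jaws are centred at about 319.5, so I shift -1 mm in tool y, descend and close.

Call:
apply_moves --deltas '[85.4,0,-1.1,0,0,85.4,0,-1.1,15,0,85.4,0,-1.1,35,0,85.4,0,-1.1,55,0,85.4,0,-1.1,72,0,85.4,0,-1.1,72,0,85.4,0,-1.1,72,0,76,0,-1.1,72,0,76,0,-1.1,72,0,76,0,-1.1,72,0,76,0,-1.1,72,0,76,0,-1.1,72,0]' --squeeze 30

```text
clock: 5.68
position: [0.4617, 0.2917, 0.1052]
ee_rot: [0.001, 0.694, 0.72, 0.001]
contact_force: [-3.9, -1.0, 7.0]
width: 0.0797
gripper_force: 36.7
```

Call:
apply_moves --deltas '[76,0,0,-25,0,76,0,0,-60,0,76,0,0,-100,0,76,0,0,-140,0,76,-20,20,-180,0,76,-50,38,-220,0,76,-72,38,-245,0,76,-72,38,-245,0,76,-72,38,-245,0]'

```text
clock: 6.43
position: [0.5033, 0.2193, 0.3516]
ee_rot: [0.002, 0.695, 0.719, 0.003]
contact_force: [0.2, -0.4, -3.3]
width: 0.0795
gripper_force: 40.1
```

```bash
cat > fit.py <<'E'
from h import *
from scipy.optimize import least_squares
np.set_printoptions(precision=4,suppress=True)
def fit(pics,obs,cam=True):
    # params: X,Y,yaw, hx,hy,hz (holder in stage), headx,heady,headz
    def pts(v):
        Rz=R.from_euler('z',v[2]).as_matrix();o=np.array([v[0],v[1],0])
        h=np.array(v[3:6])
        L=dict(stage=[0,0,0],wheel_axis=[-.15,-.03,.072],crank_handle=[-.15,-.03,.104],holder=h,backstop_top=h+[0,.0375,.06495])
        return {k:o+Rz@np.array(x) for k,x in L.items()}
    def res(v):
        q=pts(v);r=[]
        for i,k,uv in obs: r+=list((proj(pics[i],q[k])-uv))
        return np.array(r+[ (v[3])/.005,(v[4]+.03)/.03,(v[5]-.12)/.02])
    s=least_squares(res,[.635,.06,-.17,0,-.02,.12],loss="soft_l1",f_scale=2)
    return s.x,pts(s.x),res(s.x)
E
python3 - <<'E'
from fit import *
s=get_state();print(s["position"],s["ee_rot"],s["width"],s["gripper_force"])
P=np.load("P0.npy",allow_pickle=True).item();w=get_image("wrist");w1=np.load("P1.npy",allow_pickle=True).item();save(w,"w4.png")
sc=get_image("scene");sd=get_image("side")
pics=dict(a=w,b=w1,sc=sc,sd=sd);obs=[]
b=dict(stage=(435.1,228),holder=(460.7,276.5),crank_handle=(365,257.9),backstop_top=(494.2,278.5),wheel_axis=(361.3,250.3))
obs+=[("b",k,np.array(v)) for k,v in b.items()]
for n in("a","sc","sd"):
  for q in b:
    d=place_of(q,pics[n])
    if d: print(n,q,[(np.round(e["point"],1),round(e["score"],2)) for e in d[:2]]); obs.append((n,q,np.array(d[0]["point"])))
v,q,r=fit(pics,obs);print(v,np.degrees(v[2]));
for k in q:print(k,q[k])
for o,e in zip(obs,r.reshape(-1)[:2*len(obs)].reshape(-1,2)):print(o[0],o[1],e)
import pickle;pickle.dump((pics,obs),open("obs.pkl","wb"))
E
```

```text
[0.5033 0.2193 0.3516] [0.0022 0.6955 0.7186 0.003 ] 0.07950932052191453 40.1280552148819
a holder [(array([396.7, 312.7]), 0.85)]
sc stage [(array([310.3, 230.9]), 0.82)]
sc holder [(array([317.7, 205.8]), 0.78)]
sc crank_handle [(array([333.3, 223.8]), 0.55)]
sc wheel_axis [(array([331.9, 233.8]), 0.74)]
sd stage [(array([329.7, 231. ]), 0.97)]
sd holder [(array([335.3, 220.5]), 0.71)]
sd crank_handle [(array([266.2, 206.4]), 0.5)]
sd backstop_top [(array([328.8, 200.9]), 0.96)]
sd wheel_axis [(array([288.9, 239.8]), 0.95), (array([333.6, 220.4]), 0.57)]
[ 0.6259  0.067  -0.1516  0.0025 -0.035   0.1228] -8.688127735335824
stage [0.6259 0.067  0.    ]
wheel_axis [0.473 0.06  0.072]
crank_handle [0.473 0.06  0.104]
holder [0.623  0.032  0.1228]
backstop_top [0.6287 0.0691 0.1877]
b stage [0.4905 0.775 ]
b holder [0.6859 1.2299]
b crank_handle [-0.7112 -1.1035]
b backstop_top [-1.9378 -0.5501]
b wheel_axis [ 0.2086 -1.9628]
a holder [ 0.5646 -0.6585]
sc stage [ 1.6684 -1.9772]
sc holder [ 1.0715 -2.0172]
sc crank_handle [1.0576 1.3525]
sc wheel_axis [ 2.2874 -2.4162]
sd stage [-1.7799 -2.2732]
sd holder [-1.6171 -0.6281]
sd crank_handle [23.2979 28.167 ]
sd backstop_top [ 1.7712 -0.4535]
sd wheel_axis [ 0.943  -0.8391]
```

View pics/w4.png

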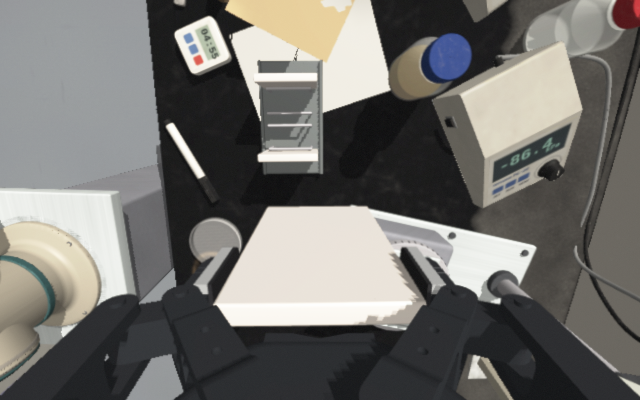

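The tile is held square between the pads, top at rows 300-325. It hides the holder from this side, so I'll look at the stage from the robot's side with the camera ahead of the hand.

Call:
apply_moves --deltas '[76,-177,-89,-48,7,76,-177,-89,-48,14,76,-177,-89,-48,50,76,-177,-89,-48,95,76,-177,-89,-48,95,76,-177,-89,-48,95,76,-177,-89,-48,95,76,-177,-89,-48,95,76,-177,-89,-48,95,76,-177,-89,-48,95,76,-177,-89,-48,95,76,-177,-89,-48,95]'

```text
clock: 8.33
position: [0.4187, 0.0404, 0.3963]
ee_rot: [0.0, 0.999, 0.053, 0.0]
contact_force: [0.1, 0.9, -2.4]
width: 0.0797
gripper_force: 38.6
```

Call:
apply_moves --deltas '[76,0,0,0,9,76,0,0,0,9,76,0,0,0,9]'

```text
clock: 8.58
position: [0.4187, 0.0405, 0.3963]
ee_rot: [0.0, 1.0, -0.023, 0.0]
contact_force: [-0.1, 0.3, -2.8]
width: 0.0795
gripper_force: 38.6
```

```bash
python3 - <<'E'
from fit import *
import pickle
s=get_state();print(s["position"],s["ee_rot"],s["width"],s["gripper_force"],s["qpos"])
pics,obs=pickle.load(open("obs.pkl","rb"))
w=get_image("wrist");save(w,"w5.png");pics["c"]=w;print(w["position"])
for q in ["stage","holder","backstop_top","crank_handle","wheel_axis","reading_head"]:
    d=place_of(q,w)
    print(q,[(np.round(e["point"],1),round(e["score"],2)) for e in d[:2]])
    if d and q!="reading_head": obs+= [("c",q,np.array(d[0]["point"]))]*3
v,q,r=fit(pics,obs);print(v,np.degrees(v[2]));
for k in q:print(k,q[k],proj(w,q[k]))
pickle.dump((pics,obs),open("obs.pkl","wb"))
E
```

```text
[0.4187 0.0405 0.3963] [ 0.      0.9997 -0.0228  0.0002] 0.07953072961945434 38.567156195640564 [-0.0692 -0.016   1.4975 -0.0001  1.6596  1.5472]
[0.4873 0.0383 0.5224]
stage [(array([298. ,  29.9]), 0.94)]
holder [(array([317.2,   4.1]), 0.84), (array([304. , 129.7]), 0.67)]
backstop_top []
crank_handle [(array([305.5, 135.2]), 0.65)]
wheel_axis [(array([306.2, 131.5]), 0.85)]
reading_head []
[ 0.6268  0.0663 -0.1468  0.0023 -0.0325  0.1245] -8.40979319811035
stage [0.6268 0.0663 0.    ] [298.0029  34.0195]
wheel_axis [0.474  0.0586 0.072 ] [306.1643 131.8669]
crank_handle [0.474  0.0586 0.104 ] [305.1766 132.6093]
holder [0.6243 0.0339 0.1245] [317.7755   4.951 ]
backstop_top [0.6297 0.071  0.1895] [279.7401 -24.5102]
```

View pics/w5.png

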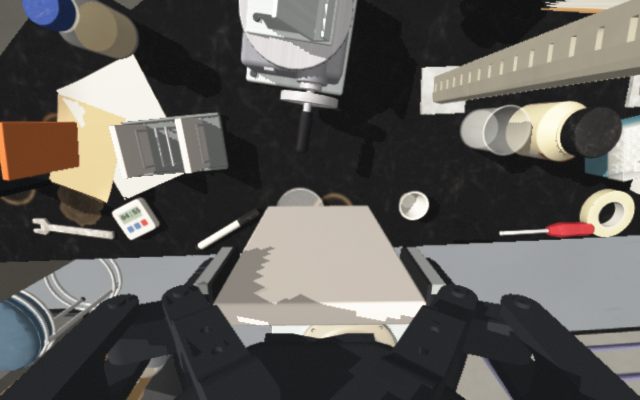

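The stage is at top centre: wheel at (308,98), handle at (303,130), holder partly cut off at (300,10). I move 110 mm further ahead.

Call:
apply_moves --deltas '[76,35,0,0,0,76,75,0,0,0,76,110,0,0,0,76,110,0,0,0,76,110,0,0,0]'

```text
clock: 9.35
position: [0.5302, 0.0354, 0.3944]
ee_rot: [-0.0, 1.0, -0.023, -0.002]
contact_force: [-0.6, 0.6, -2.7]
width: 0.0799
gripper_force: 38.3
```

```bash
python3 - <<'E'
from fit import *
import pickle
s=get_state();print(s["position"],s["ee_rot"],s["width"],s["gripper_force"],s["qpos"])
pics,obs=pickle.load(open("obs.pkl","rb"))
w=get_image("wrist");save(w,"w6.png",(160,20,480,260),2.5);pics["d"]=w;print(w["position"])
for q in ["stage","holder","backstop_top","crank_handle","wheel_axis","reading_head"]:
    d=place_of(q,w)
    print(q,[(np.round(e["point"],1),round(e["score"],2)) for e in d[:2]])
    if d and q!="reading_head": obs+= [("d",q,np.array(d[0]["point"]))]*3
v,q,r=fit(pics,obs);print(v,np.degrees(v[2]));
for k in q:print(k,q[k],proj(w,q[k]))
pickle.dump((pics,obs),open("obs.pkl","wb"))
E
```

```text
[0.5302 0.0354 0.3944] [-0.      0.9997 -0.0225 -0.0016] 0.07986276525239087 38.34124267101288 [-0.0643  0.164   1.3023 -0.0001  1.6785  1.5516]
[0.5993 0.0332 0.5203]
stage [(array([299.1, 101.3]), 0.72)]
holder [(array([318.3, 106.6]), 0.88)]
backstop_top [(array([316.5, 103.1]), 0.7), (array([282.7,  93.8]), 0.58)]
crank_handle [(array([304. , 208.5]), 0.46), (array([318.3, 210.6]), 0.45)]
wheel_axis [(array([155.6, 209. ]), 0.68)]
reading_head [(array([318.5, 207.8]), 0.16)]
[ 0.6268  0.0666 -0.1563 -0.0031 -0.0343  0.1278] -8.953597402107954
stage [0.6268 0.0666 0.    ] [298.9101 105.1467]
wheel_axis [0.474  0.0603 0.072 ] [305.8124 202.8332]
crank_handle [0.474  0.0603 0.104 ] [304.8642 208.6395]
holder [0.6184 0.0331 0.1278] [318.6154 105.5396]
backstop_top [0.6243 0.0702 0.1927] [283.5196  98.355 ]
```

View pics/w6.png

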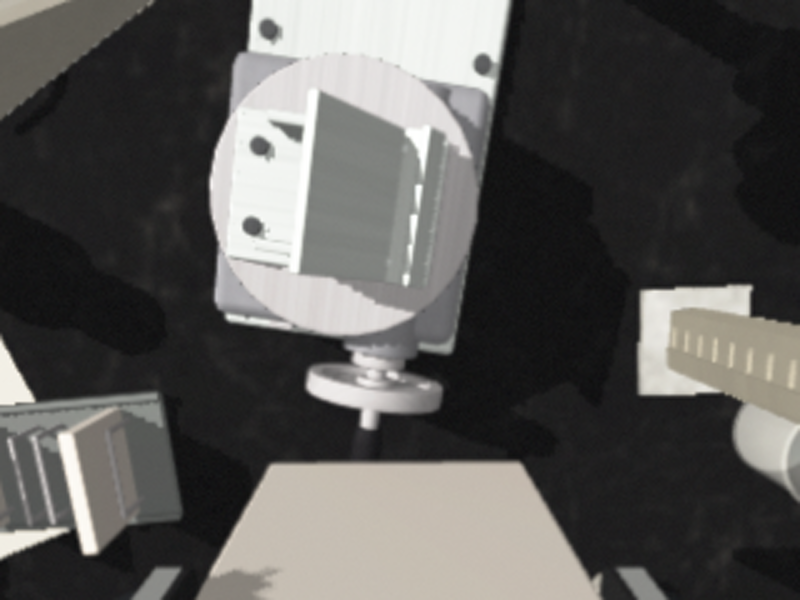

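The crop shows the holder from above: the backstop's top edge runs (320,92)-(302,270), the inner corner roughly (405,130)-(387,281), the lip to its right, and the table disc spans (211..477, 53..336). The wheel is at (375,385).

```bash
python3 - <<'E'
from fit import *
import pickle
pics,obs=pickle.load(open("obs.pkl","rb"));p=pics["d"]
c=lambda u,v:np.array((160+u/2.5-.3,20+v/2.5-.3))
for z in(.105,.11):
  e=[atz(p,c(*t),z)[:2] for t in [(211,185),(477,190),(345,53),(340,336),(240,105),(455,110)]]
  A=np.c_[2*np.array(e),np.ones(len(e))];s=np.linalg.lstsq(A,(np.array(e)**2).sum(1),rcond=None)[0]
  print("table",s[:2],np.sqrt(s[2]+s[:2]@s[:2]))
for n,a,b,z in [("bst",(320,92),(302,270),.19),("bst",(320,92),(302,270),.195),("corner",(405,130),(387,281),.125),("baseR",(512,5),(452,350),.012),("hous",(236,55),(486,90),.086)]:
  A,B=atz(p,c(*a),z),atz(p,c(*b),z);print(n,z,A,B,(A+B)/2,np.linalg.norm(A-B),np.degrees(np.arctan2(*(A-B)[1::-1])))
for n,a,z in[("handle",(365,445),.104),("hub",(377,375),.072)]:print(n,atz(p,c(*a),z))
E
```

```text
table [0.6281 0.061 ] 0.07266193223176906
table [0.6278 0.0606] 0.07178717387567653
bst 0.19 [0.6655 0.063  0.19  ] [0.594  0.0761 0.19  ] [0.6298 0.0696 0.19  ] 0.0726592160120593 -10.385048648384656
bst 0.195 [0.6645 0.0626 0.195 ] [0.5941 0.0755 0.195 ] [0.6293 0.069  0.195 ] 0.0715594044122395 -10.385048648384668
corner 0.125 [0.659  0.0274 0.125 ] [0.5853 0.0401 0.125 ] [0.6222 0.0337 0.125 ] 0.07477731183683148 -9.746336615282917
baseR 0.012 [ 0.7459 -0.0439  0.012 ] [ 0.5325 -0.001   0.012 ] [ 0.6392 -0.0225  0.012 ] 0.21766390454145298 -11.392655339015487
hous 0.086 [0.707  0.1165 0.086 ] [ 0.6834 -0.0182  0.086 ] [0.6952 0.0492 0.086 ] 0.13680141554094413 80.04978902133246
handle [0.4908 0.0581 0.104 ]
hub [0.527 0.05  0.072]
```

Call:
apply_moves --deltas '[76,20,-1,0,-7,76,40,-2,0,-14,76,60,-3,0,-21,76,80,-4,0,-28,76,93,-4,0,-35,76,93,-4,0,-42,76,93,-4,0,-49,76,93,-4,0,-56,76,93,-4,0,-63,76,93,-4,0,-70,76,93,-4,0,-77,76,93,-4,0,-82.6]'

```text
clock: 10.7
position: [0.6212, 0.0354, 0.3967]
ee_rot: [0.0, 0.764, 0.645, 0.0]
contact_force: [-0.6, -0.1, -3.1]
width: 0.0796
gripper_force: 38.4
```

Call:
apply_moves --deltas '[76,0,0,0,0,76,0,0,20,0,76,0,0,40,0,76,0,0,40,0]'

```text
clock: 11.03
position: [0.6196, 0.0355, 0.3524]
ee_rot: [-0.003, 0.767, 0.642, -0.003]
contact_force: [-0.6, 0.2, -4.6]
width: 0.0793
gripper_force: 38.8
```

```bash
cat > g.py <<'E'
from h import *
np.set_printoptions(precision=4,suppress=True)
H=np.array([.623,.0335,.120]);y=np.radians(-10);ex=np.array([np.cos(y),np.sin(y),0]);ey=np.array([-ex[1],ex[0],0])
def rep():
    s=get_state();r=rot(s["ee_rot"]);d=s["position"]-H
    print("rel H: along ex %.4f  back(ey) %.4f  z %.4f"%(d@ex,d@ey,d[2]),"toolx ang",np.degrees(np.arctan2(r[1,0],r[0,0])),"zaxis",r[:,2],"F(ex,ey,z)",s["contact_force"]@ex,s["contact_force"]@ey,s["contact_force"][2],"w",s["width"],s["gripper_force"],s["clock"])
    return s
E
python3 - <<'E'
from g import *
rep()
E
```

```text
rel H: along ex -0.0037  back(ey) 0.0014  z 0.2324 toolx ang 79.8821564427247 zaxis [-0.0075  0.0003 -1.    ] F(ex,ey,z) -0.6660560295072188 0.046193768284987655 -4.6240347608276835 w 0.07932678127606285 38.77902925014496 11.0333
```

Call:
apply_moves --deltas '[76,1,3.5,25,0,76,1,3.5,50,0,76,1,3.5,75,0,76,1,3.5,95,0,76,1,3.5,103,0,76,1,3.5,103,0,76,1,3.5,103,0]'

```text
clock: 11.62
position: [0.626, 0.0357, 0.2543]
ee_rot: [0.001, 0.766, 0.643, 0.001]
contact_force: [-0.3, -0.2, -1.8]
width: 0.0797
gripper_force: 38.9
```

```bash
python3 - <<'E'
from g import *
rep()
p=get_image("side");save(p,"s1.png",(270,140,400,260),5)
w=get_image("wrist");save(w,"w7.png",(160,150,560,400),1.5)
import cv2
a=cv2.imread("pics/s1.png");b=cv2.imread("pics/w7.png")
E
```

```text
rel H: along ex 0.0025  back(ey) 0.0027  z 0.1343 toolx ang 79.97646922688762 zaxis [ 0.0015 -0.0002 -1.    ] F(ex,ey,z) -0.2235697443380556 -0.25086929247878736 -1.8031484141755376 w 0.07969502332358715 38.85916471481323 11.6167
```

View pics/s1.png

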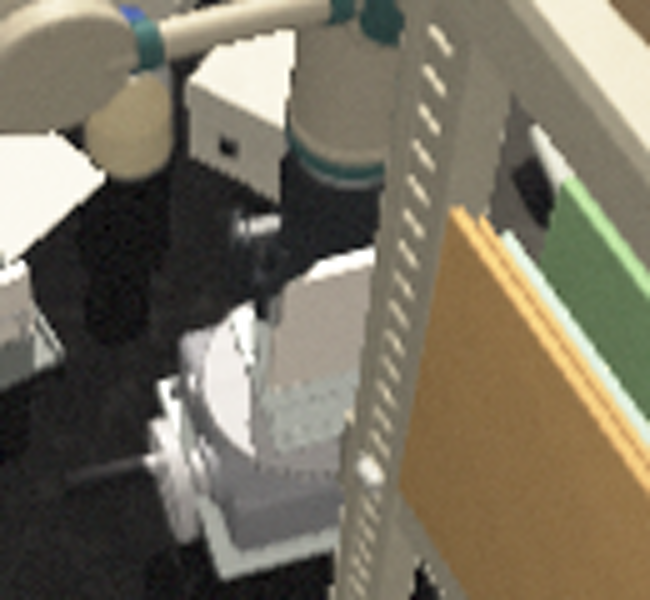

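The side crop shows the tile over the holder, its foot still above the ledge at about (320,390). I lower it gently and watch the force.

Call:
apply_moves --deltas '[76,0,-2,5,0,76,0,-2,10,0,76,0,-2,15,0,76,0,-2,18,0,76,0,-2,21,0,76,0,-2,21,0]'

```text
clock: 12.22
position: [0.6236, 0.0346, 0.2323]
ee_rot: [0.001, 0.766, 0.643, -0.001]
contact_force: [-0.7, -2.4, 0.4]
width: 0.079
gripper_force: 39.2
```

```bash
python3 -c "
from g import *
rep()"
```

```text
rel H: along ex 0.0004  back(ey) 0.0012  z 0.1123 toolx ang 79.99615777282752 zaxis [ 0.0007 -0.0031 -1.    ] F(ex,ey,z) -0.27614277059488324 -2.460911109312945 0.4493297636443042 w 0.07897228647914337 39.217976331710815 12.2167
```

Call:
apply_moves --deltas '[76,4,0,2,0,76,8.5,0,4,0,76,13,0,6,0,76,17.5,0,8,0,76,22,0,10,0,76,26.5,0,12.5,0,76,26.5,0,12.5,0]' --squeeze 20

```text
clock: 12.8
position: [0.6288, 0.0642, 0.2201]
ee_rot: [-0.0, 0.766, 0.643, 0.001]
contact_force: [0.2, -1.4, 6.0]
width: 0.0794
gripper_force: 39.6
```

```bash
python3 -c "
from g import *
rep()
save(get_image('side'),'s2.png',(270,140,400,260),5)"
```

```text
rel H: along ex 0.0004  back(ey) 0.0313  z 0.1001 toolx ang 80.06502799575883 zaxis [ 0.0021  0.002  -1.    ] F(ex,ey,z) 0.42119889171492864 -1.3823700993150372 6.016429469852747 w 0.07937667901664368 39.628275632858276 12.8
```

View pics/s2.png

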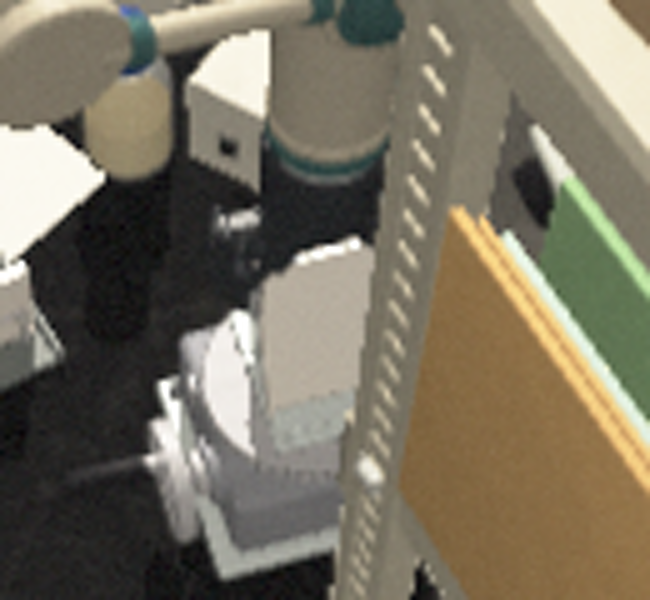

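The side crop shows the tile leaning, its foot on the ledge at about (310,400). I continue to the full tilt.

Call:
apply_moves --deltas '[76,4,0,2,0,76,8,0,4,0,76,12,0,6.5,0,76,15,0,8.5,0,76,15,0,8.5,0,76,15,0,8.5,0]'

```text
clock: 13.35
position: [0.6318, 0.0797, 0.2123]
ee_rot: [-0.0, 0.766, 0.643, 0.003]
contact_force: [-0.3, 1.9, 7.6]
width: 0.0793
gripper_force: 40.5
```

```bash
python3 -c "
from g import *
rep()"
```

```text
rel H: along ex 0.0006  back(ey) 0.0471  z 0.0923 toolx ang 80.0585700216701 zaxis [ 0.0035  0.0041 -1.    ] F(ex,ey,z) -0.5922670817145732 1.8190549986025686 7.588047137732905 w 0.07932755790397332 40.48328161239624 13.35
```

Call:
apply_moves --deltas '[76,2,0,1,0,76,4,0,2,0,76,4,0,2,0,76,4,0,2,0]'

```text
clock: 13.68
position: [0.6324, 0.0831, 0.2104]
ee_rot: [-0.0, 0.766, 0.643, 0.002]
contact_force: [-0.9, 0.3, 8.7]
width: 0.0797
gripper_force: 40.7
```

```bash
python3 -c "
from g import *
rep()
save(get_image('wrist'),'w8.png',(100,120,540,400),1.7)"
```

```text
rel H: along ex 0.0006  back(ey) 0.0505  z 0.0904 toolx ang 80.06152570094315 zaxis [ 0.0033  0.0029 -1.    ] F(ex,ey,z) -0.8968079022947646 0.11310039082142365 8.707591217478791 w 0.07973315083126759 40.71602761745453 13.6833
```

View pics/w8.png

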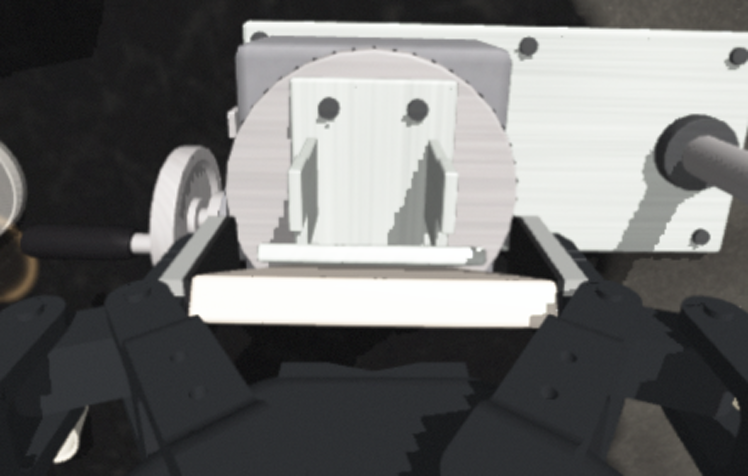

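The wrist crop shows the tile's top edge (190..556) centred on the backstop (258..486) and lying nearly on it. That was my twelfth viewed picture, over the limit of ten, so from here I view no more and go by numbers only. A small further push, then release.

Call:
apply_moves --deltas '[76,2,0,0,0,76,3,0,0,0,76,3,0,0,0,82,3,0,0,0,85.4,3,0,0,0,85.4,3,0,0,0,85.4,3,0,0,0,85.4,3,0,0,0,85.4,3,0,0,0]'

```text
clock: 14.48
position: [0.6316, 0.0841, 0.2088]
ee_rot: [-0.0, 0.766, 0.643, -0.0]
contact_force: [0.6, 0.4, -0.2]
width: 0.0855
gripper_force: 0.0
```

```bash
python3 -c "
from g import *
rep()
for n in ('wrist','side','scene'):
  w=get_image(n)
  for q in ('tall_tile','holder','backstop_top'): print(n,q,[(np.round(e['point'],1),round(e['score'],2)) for e in place_of(q,w)[:3]])
  O=np.array([.623,.0335,.1245]);print('exp',proj(w,O-ey*.0043+[0,0,.0025]),proj(w,O))
"
```

```text
rel H: along ex -0.0003  back(ey) 0.0513  z 0.0888 toolx ang 80.01610425447181 zaxis [-0.0007  0.0004 -1.    ] F(ex,ey,z) 0.5639645173183204 0.47758326103459636 -0.178854823230192 w 0.08550763309212997 0.0 14.4833
wrist tall_tile [(array([320.4, 281.7]), 0.62)]
wrist holder [(array([320. , 280.7]), 0.72)]
wrist backstop_top [(array([321.3, 275.5]), 0.89)]
exp [319.1446 282.951 ] [319.1528 276.6013]
side tall_tile [(array([335.4, 220.7]), 0.86), (array([245.4, 162.3]), 0.54)]
side holder [(array([333.4, 219.2]), 0.75)]
side backstop_top [(array([332.9, 202.9]), 0.63)]
exp [333.9494 219.9947] [333.4814 219.2808]
scene tall_tile [(array([232.5, 302.2]), 0.65), (array([321. , 202.8]), 0.64), (array([252.2, 280.9]), 0.63)]
scene holder [(array([320.5, 204.1]), 0.95)]
scene backstop_top [(array([312.1, 193.1]), 0.63)]
exp [319.3917 202.8557] [318.5118 203.5579]
```

Call:
apply_moves --deltas '[85.4,0,0,-10,0,85.4,0,0,-30,0,85.4,0,0,-60,0,85.4,0,0,-90,0,85.4,0,0,-120,0,85.4,0,0,-140,0,85.4,-30,0,-140,0,85.4,-30,0,-140,0,85.4,-30,0,-140,0]'

```text
clock: 15.83
position: [0.6265, 0.0534, 0.3503]
ee_rot: [0.001, 0.766, 0.642, 0.001]
contact_force: [-0.0, 0.1, 0.6]
width: 0.0855
gripper_force: 0.0
```

```bash
python3 -c "
from g import *
rep()
w=get_image('wrist');save(w,'w9.png')
O=np.array([.623,.0335,.1245])
def T(b,z,x=0): return O+ey*b+ex*x+np.array([0,0,z])
print('back top',proj(w,T(.065,.1126)),'front top',proj(w,T(.0563,.1176)),'bst back',proj(w,T(.0375,.065)))
print('left/right',proj(w,T(.0607,.115,-.04)),proj(w,T(.0607,.115,.04)))
g=cv2.cvtColor(np.array(w['frame']),cv2.COLOR_RGB2GRAY)
c=int(proj(w,T(.0607,.115))[0]);r=int(proj(w,T(.0607,.115))[1])
print(r,c);print([(i,g[i,c]) for i in range(r-30,r+40)])
e=np.abs(np.diff(g[r].astype(int)));print(r,np.where(e>35)[0])
for q in ('tall_tile','holder','backstop_top','crank_handle','wheel_axis'): print(q,[(np.round(e['point'],1),round(e['score'],2)) for e in place_of(q,w)[:3]])
"
```

```text
rel H: along ex 0.0000  back(ey) 0.0203  z 0.2303 toolx ang 79.91935543199124 zaxis [ 0.0015 -0.0002 -1.    ] F(ex,ey,z) -0.017482128715220337 0.0689711052325628 0.5733981097746981 w 0.08551463084596264 0.0 15.8333
back top [318.4967 153.0499] front top [318.5054 164.5596] bst back [318.6031 175.9237]
left/right [269.2338 158.7824] [367.7568 158.678 ]
158 318
[(128, np.uint8(240)), (129, np.uint8(240)), (130, np.uint8(240)), (131, np.uint8(240)), (132, np.uint8(240)), (133, np.uint8(240)), (134, np.uint8(240)), (135, np.uint8(239)), (136, np.uint8(239)), (137, np.uint8(239)), (138, np.uint8(239)), (139, np.uint8(240)), (140, np.uint8(239)), (141, np.uint8(239)), (142, np.uint8(239)), (143, np.uint8(239)), (144, np.uint8(239)), (145, np.uint8(239)), (146, np.uint8(239)), (147, np.uint8(239)), (148, np.uint8(238)), (149, np.uint8(238)), (150, np.uint8(238)), (151, np.uint8(239)), (152, np.uint8(247)), (153, np.uint8(254)), (154, np.uint8(255)), (155, np.uint8(255)), (156, np.uint8(255)), (157, np.uint8(255)), (158, np.uint8(255)), (159, np.uint8(255)), (160, np.uint8(255)), (161, np.ui
[... 409 characters left out ...]
80, np.uint8(128)), (181, np.uint8(128)), (182, np.uint8(127)), (183, np.uint8(128)), (184, np.uint8(128)), (185, np.uint8(127)), (186, np.uint8(127)), (187, np.uint8(128)), (188, np.uint8(127)), (189, np.uint8(127)), (190, np.uint8(128)), (191, np.uint8(127)), (192, np.uint8(127)), (193, np.uint8(128)), (194, np.uint8(128)), (195, np.uint8(128)), (196, np.uint8(129)), (197, np.uint8(128))]
158 [ 43  84  85 237 238 239 262 263 441 442 473 474 479 480]
tall_tile [(array([318.7, 197.5]), 0.95)]
holder [(array([317. , 197.9]), 0.85)]
backstop_top [(array([258.3, 323.8]), 0.59), (array([211. , 186.5]), 0.22)]
crank_handle [(array([206.6, 193.5]), 0.77)]
wheel_axis [(array([212.7, 187.5]), 0.94)]
```

The tile's top edge sits at rows 152-163.7, against 153-164.6 predicted for a full seat, so it leans correctly. Next the crank: the hand goes over the handle with the camera toward the robot.

Call:
apply_moves --deltas '[85,-5,-40,0,0,85,-12,-80,0,-7,85,-18,-120,0,-14,85,-22,-162,0,-21,85,-22,-162,0,-28,85,-22,-162,0,-35,85,-22,-162,0,-42,85,-22,-162,0,-49,85,-22,-162,0,-56,85,-22,-162,0,-63,85,-22,-162,0,-70,85,-22,-162,0,-77]'

```text
clock: 17.13
position: [0.4632, 0.0612, 0.349]
ee_rot: [-0.0, 0.196, 0.981, -0.0]
contact_force: [-0.6, -0.1, -0.1]
width: 0.085
gripper_force: 0.0
```

Call:
apply_moves --deltas '[60,0,0,30,-7,60,0,0,60,-13,60,0,0,80,-13,60,0,0,80,-13]'

```text
clock: 17.47
position: [0.4603, 0.0611, 0.2649]
ee_rot: [-0.005, 0.087, 0.996, -0.0]
contact_force: [-0.8, 0.7, 0.4]
width: 0.0599
gripper_force: 0.0
```

```bash
python3 -c "
from g import *
s=rep();print(s['position'],s['qpos'])
w=get_image('wrist');save(w,'w10.png')
for q,z in (('crank_handle',.104),('wheel_axis',.072),('holder',.1245)):
  for e in place_of(q,w)[:2]+find_in(q,w)[:1]: print(q,np.round(e['point'],1),round(e['score'],2),atz(w,e['point'],z))
A=np.array([.628,.061,0]);h=A-.15*ex-.03*ey
for x in(-.028,0,.028): print(x,proj(w,h+ex*x+[0,0,.104]))
g=cv2.cvtColor(np.array(w['frame']),cv2.COLOR_RGB2GRAY)
for x in(-.015,0,.015):
  u,v=proj(w,h+ex*x+[0,0,.104]).astype(int);print(v,u,g[v,u-30:u+31])
"
```

```text
rel H: along ex -0.1650  back(ey) -0.0010  z 0.1449 toolx ang 170.0411535146086 zaxis [-0.0094  0.0002 -1.    ] F(ex,ey,z) -0.9173413837357955 0.5738682498347007 0.43521399090017054 w 0.059899289448722894 0.0 17.4667
[0.4603 0.0611 0.2649] [-0.018   0.1027  1.6879  0.      1.3604 -1.415 ]
crank_handle [322.9 209.3] 0.95 [0.4781 0.0626 0.104 ]
crank_handle [320.3 208.8] 0.63 [0.4771 0.0601 0.104 ]
wheel_axis [329.  274.4] 0.92 [0.5702 0.0547 0.072 ]
holder [319.7 343. ] 0.75 [0.6226 0.0341 0.1245]
holder [336.6 310.8] 0.98 [0.5852 0.0588 0.1245]
-0.028 [317.476  180.4469]
0 [317.4845 207.3047]
0.028 [317.4933 232.8816]
193 317 [28 26 29 27 29 29 30 30 33 31 30 30 31 28 28 27 29 29 29 29 27 29 27 27
 26 24 19 21 22 25 28 31 32 35 41 52 64 77 87 88 72 53 38 31 27 27 27 26
 25 25 27 26 27 25 25 26 28 26 27 27 28]
207 317 [21 19 19 21 20 19 17 21 19 21 21 19 19 20 19 20 18 21 19 20 21 24 26 27
 27 25 20 21 22 26 28 33 34 38 44 57 68 75 77 68 54 44 34 30 30 29 29 28
 29 30 30 31 33 33 34 28 27 26 25 27 24]
221 317 [20 20 20 23 25 21 21 19 21 19 18 20 17 19 22 21 24 22 26 25 28 30 33 34
 37 32 23 22 27 28 31 33 33 40 46 53 58 64 66 56 48 40 33 33 33 34 31 32
 28 29 27 27 28 28 27 28 29 30 28 27 28]
```

Call:
apply_moves --deltas '[60,-3,2.5,30,0,60,-3,2.5,65,0,60,-3,2.5,100,0,60,-3,2.5,130,0,60,-3,2.5,150,0,60,-3,2.5,162,0,60,-3,2.5,162,0,60,-3,2.5,162,0]' --squeeze 20

```text
clock: 18.48
position: [0.4671, 0.0626, 0.1075]
ee_rot: [0.0, 0.087, 0.996, -0.0]
contact_force: [1.3, 0.5, -0.9]
width: 0.0599
gripper_force: 0.0
```

```bash
python3 -c "
from g import *
s=rep();print(s['position'],s['contact_force'])
w=get_image('wrist')
for e in place_of('crank_handle',w)[:2]+find_in('crank_handle',w)[:1]: print(np.round(e['point'],1),round(e['score'],2),atz(w,e['point'],.104))
print(proj(w,s['position']))
"
```

```text
rel H: along ex -0.1586  back(ey) 0.0016  z -0.0125 toolx ang 170.01161536341672 zaxis [ 0.0002 -0.0001 -1.    ] F(ex,ey,z) 1.2329881035347752 0.7735971562561734 -0.9462331491450595 w 0.05990938004176599 0.0 18.4833
[0.4671 0.0626 0.1075] [ 1.3486  0.5477 -0.9462]
[316.4 283.3] 0.87 [0.477  0.0605 0.104 ]
[317.3 279.3] 0.88 [0.4749 0.0613 0.104 ]
[317.0506 268.4804]
```

Call:
apply_moves --deltas '[60,4,-0.5,5,0,60,4,-0.5,5,0,40,4,-0.5,5,0,12,4,-0.5,5,0,12,4,-0.5,5,0,12,4,-0.5,5,0,12,4,-0.5,5,0,12,4,-0.5,5,0,12,4,-0.5,5,0]'

```text
clock: 19.38
position: [0.4628, 0.0629, 0.1023]
ee_rot: [0.0, 0.087, 0.996, -0.0]
contact_force: [-1.7, -0.9, 1.9]
width: 0.0171
gripper_force: 20.8
```

```bash
python3 -c "
from g import *
s=rep();print(s['position'],s['contact_force'])"
```

```text
rel H: along ex -0.1629  back(ey) 0.0011  z -0.0177 toolx ang 170.00671669054123 zaxis [ 0.0003 -0.     -1.    ] F(ex,ey,z) -1.490550526416269 -1.1353664205527592 1.8835647966523603 w 0.017108244952426795 20.802133977413177 19.3833
[0.4628 0.0629 0.1023] [-1.6651 -0.8593  1.8836]
```

Call:
apply_moves --deltas '[12,0,-4.2,0.3,0,12,0,-8.3,1.1,0,12,0,-12.2,2.4,0,12,0,-16,4.3,0,12,0,-19.5,6.6,0,12,0,-22.6,9.4,0,12,0,-25.4,12.5,0,12,0,-27.7,16,0,12,0,-29.6,19.8,0,12,0,-30.9,23.7,0,12,0,-31.7,27.8,0,12,0,-32,32,0]'

```text
clock: 20.38
position: [0.4566, 0.0309, 0.0694]
ee_rot: [-0.001, 0.087, 0.996, -0.0]
contact_force: [-2.7, -3.9, 1.2]
width: 0.0174
gripper_force: 20.9
```

```bash
python3 -c "
from g import *
s=rep();print(s['position'],s['contact_force'])"
```

```text
rel H: along ex -0.1634  back(ey) -0.0314  z -0.0506 toolx ang 170.02979439048224 zaxis [-0.0011 -0.0007 -1.    ] F(ex,ey,z) -1.9481463086946564 -4.294097789888829 1.1980498282279348 w 0.017410830596627007 20.927461087703705 20.3833
[0.4566 0.0309 0.0694] [-2.6642 -3.8906  1.198 ]
```

Call:
apply_moves --deltas '[12,0,1.1,8.3,0,12,0,4.3,16,0,12,0,9.4,22.6,0,12,0,16,27.7,0,12,0,23.7,30.9,0,12,0,32,32,0,12,0,40.3,30.9,0,12,0,48,27.7,0,12,0,54.6,22.6,0,12,0,59.7,16,0,12,0,62.9,8.3,0,12,0,64,0,0]'

```text
clock: 21.38
position: [0.4688, 0.0939, 0.07]
ee_rot: [0.001, 0.086, 0.996, -0.002]
contact_force: [-0.0, -10.2, -2.2]
width: 0.0172
gripper_force: 21.1
```

```bash
python3 -c "
from g import *
s=rep();print(s['position'],s['contact_force'])"
```

```text
rel H: along ex -0.1623  back(ey) 0.0327  z -0.0500 toolx ang 170.17023877700507 zaxis [ 0.0009 -0.0032 -1.    ] F(ex,ey,z) 1.7557748540815508 -10.06776793336591 -2.2155924467941195 w 0.017174849410266885 21.130056381225586 21.3833
[0.4688 0.0939 0.07  ] [ -0.0191 -10.2197  -2.2156]
```

Call:
apply_moves --deltas '[12,0,-2.6,-8.3,0,12,0,-5.8,-16,0,12,0,-10.9,-22.6,0,12,0,-17.5,-27.7,0,12,0,-25.2,-30.9,0,12,0,-33.5,-32,0,12,0,-41.8,-30.9,0,12,0,-49.5,-27.7,0,12,0,-56.1,-22.6,0,12,0,-61.2,-16,0,12,0,-64.4,-8.3,0,12,0,-65.5,0,0]'

```text
clock: 22.38
position: [0.4566, 0.0304, 0.0697]
ee_rot: [-0.0, 0.088, 0.996, 0.002]
contact_force: [0.9, 11.8, 2.7]
width: 0.0175
gripper_force: 20.8
```

```bash
python3 -c "
from g import *
s=rep();print(s['position'],s['contact_force'])
w=get_image('side');print([(np.round(e['point'],1),round(e['score'],2)) for q in('tall_tile','holder') for e in place_of(q,w)[:2]])"
```

```text
rel H: along ex -0.1634  back(ey) -0.0319  z -0.0503 toolx ang 169.858643889011 zaxis [-0.0001  0.003  -1.    ] F(ex,ey,z) -1.1746978797434662 11.729409557551065 2.716656291278384 w 0.017486215963721997 20.750770568847656 22.3833
[0.4566 0.0304 0.0697] [ 0.8799 11.7552  2.7167]
[(array([339.7, 214. ]), 0.8), (array([244.4, 163.3]), 0.68), (array([336.5, 212.4]), 0.7)]
```

Call:
apply_moves --deltas '[12,0,1.9,8.3,0,12,0,5.1,16,0,12,0,10.2,22.6,0,12,0,16.8,27.7,0,12,0,24.5,30.9,0,12,0,32.8,32,0,12,0,41.1,30.9,0,12,0,48.8,27.7,0,12,0,55.4,22.6,0,12,0,60.5,16,0,12,0,63.7,8.3,0,12,0,64.6,0,0]'

```text
clock: 23.53
position: [0.4688, 0.0937, 0.0707]
ee_rot: [0.001, 0.087, 0.996, -0.0]
contact_force: [3.4, -3.5, -2.2]
width: 0.0171
gripper_force: 20.8
```

Call:
apply_moves --deltas '[12,0,-0.3,-4.2,0,12,0,-1.1,-8.3,0,12,0,-2.5,-12.2,0,12,0,-4.4,-16,0,12,0,-7,-19.5,0,12,0,-9.9,-22.6,0,12,0,-13,-25.4,0,12,0,-16.5,-27.7,0,12,0,-20.3,-29.6,0,12,0,-24.2,-30.9,0,12,0,-28.4,-31.7,0,12,0,-32.5,-32,0]'

```text
clock: 24.53
position: [0.4624, 0.061, 0.1024]
ee_rot: [0.0, 0.087, 0.996, -0.0]
contact_force: [3.8, 1.5, 0.3]
width: 0.0171
gripper_force: 20.8
```

```bash
python3 -c "
from g import *
s=rep();print(s['position'],s['contact_force'])"
```

```text
rel H: along ex -0.1630  back(ey) -0.0008  z -0.0176 toolx ang 170.01499248042623 zaxis [ 0.0003 -0.0002 -1.    ] F(ex,ey,z) 3.482873166292679 2.1322617378252926 0.2603204036507547 w 0.0171112983485291 20.814587473869324 24.5333
[0.4624 0.061  0.1024] [3.8002 1.4951 0.2603]
```

Call:
apply_moves --deltas '[22,0,0,0,0,50,0,0,0,0,60,0,0,0,0,60,0,0,0,0,60,0,0,-20,0,60,10,0,-50,0,60,30,0,-85,0,60,40,0,-120,0,60,40,0,-160,0,60,40,0,-160,0,60,40,0,-160,0]'

```text
clock: 25.45
position: [0.4239, 0.0686, 0.2642]
ee_rot: [0.003, 0.087, 0.996, 0.0]
contact_force: [0.1, 0.5, -0.6]
width: 0.0602
gripper_force: 0.0
```

```bash
python3 -c "
from g import *
s=rep()
w=get_image('wrist')
for e in place_of('crank_handle',w)[:2]+find_in('crank_handle',w)[:1]: print('crank',np.round(e['point'],1),round(e['score'],2),atz(w,e['point'],.104))
# expected tile: opens to +ex
A=np.array([.628,.061,0]);C=A+.028*ex+[0,0,.1245]
o=C+ex*.0043+[0,0,.0025];top=C-ex*.0607+[0,0,.115]
for n,p in (('wrist',w),('side',get_image('side')),('scene',get_image('scene'))):
  print(n,'exp tile',proj(p,o),'corner',proj(p,C),'topL/R',proj(p,top+ey*.04),proj(p,top-ey*.04))
  for q in('tall_tile','holder'):print(q,[(np.round(e['point'],1),round(e['score'],2)) for e in place_of(q,p)[:3]])
"
```

```text
rel H: along ex -0.2022  back(ey) -0.0000  z 0.1442 toolx ang 170.05258219048392 zaxis [ 0.005  -0.0003 -1.    ] F(ex,ey,z) 0.015682357830262464 0.4761102867541563 -0.6332282159434968 w 0.06019898456686542 0.0 25.45
crank [316.1 244.1] 0.66 [0.4809 0.0563 0.104 ]
crank [318.3 241.1] 0.79 [0.4779 0.0592 0.104 ]
wrist exp tile [341.9927 391.1347] corner [341.9271 386.4441] topL/R [409.4807 457.2665] [301.2132 457.8814]
tall_tile [(array([616.5, 155.9]), 0.93)]
holder []
side exp tile [339.8936 209.4072] corner [338.6418 210.1206] topL/R [318.3828 186.2212] [326.5775 206.9825]
tall_tile [(array([342.7, 207.9]), 0.92), (array([246.6, 162.2]), 0.61), (array([218.2, 154.2]), 0.5)]
holder [(array([340.1, 209.9]), 0.56)]
scene exp tile [309.6518 201.001 ] corner [310.0649 201.9425] topL/R [307.5017 187.7819] [324.5783 183.6936]
tall_tile [(array([232.9, 302.4]), 0.89), (array([250.8, 286. ]), 0.64), (array([311.6, 202.1]), 0.49)]
holder [(array([309.6, 207.3]), 0.83)]
```

Call:
apply_moves --deltas '[85,0,0,-40,0,85,0,0,-80,0,85,-30,0,-110,0,85,-70,0,-140,0,85,-100,0,-140,0,85,-130,0,-140,0,85,-130,0,-140,0,85,-130,0,-140,0]'

```text
clock: 26.67
position: [0.5521, 0.0455, 0.4006]
ee_rot: [-0.001, 0.087, 0.996, -0.0]
contact_force: [-0.6, 0.1, 0.5]
width: 0.0852
gripper_force: 0.0
```

```bash
python3 -c "
from g import *
s=rep()
w=get_image('wrist');save(w,'w11.png')
A=np.array([.628,.061,0]);C=A+.028*ex+[0,0,.1245]
f=lambda b,z,l=0:proj(w,C-ex*b+ey*l+np.array([0,0,z]))
print('back top',f(.065,.1126),'front top',f(.0563,.1176),'L/R',f(.0607,.115,.04),f(.0607,.115,-.04))
g=cv2.cvtColor(np.array(w['frame']),cv2.COLOR_RGB2GRAY).astype(int)
u,v=f(.0607,.115).astype(int)
print('col',u,'row',v);print(list(enumerate(g[v-25:v+25,u],v-25)))
for r in(v-3,v,v+3):
  e=np.diff(g[r]);i=np.where(abs(e)>30)[0];print(r,[(k,e[k]) for k in i if u-90<k<u+90])
print('tile',[(np.round(e['point'],1),round(e['score'],2)) for e in place_of('tall_tile',w)[:2]],f(-.0043,.0025))
"
```

```text
rel H: along ex -0.0719  back(ey) -0.0005  z 0.2806 toolx ang 169.97834870452215 zaxis [-0.003   0.0001 -1.    ] F(ex,ey,z) -0.5796858788067536 0.014634936609237564 0.4917884427172833 w 0.08521853952846427 0.0 26.6667
back top [345.3013 223.7841] front top [345.5082 233.2434] L/R [383.424  228.4018] [307.3048 228.4089]
col 345 row 228
[(203, np.int64(156)), (204, np.int64(155)), (205, np.int64(155)), (206, np.int64(156)), (207, np.int64(155)), (208, np.int64(156)), (209, np.int64(155)), (210, np.int64(155)), (211, np.int64(156)), (212, np.int64(156)), (213, np.int64(156)), (214, np.int64(157)), (215, np.int64(156)), (216, np.int64(156)), (217, np.int64(156)), (218, np.int64(156)), (219, np.int64(156)), (220, np.int64(157)), (221, np.int64(165)), (222, np.int64(183)), (223, np.int64(184)), (224, np.int64(186)), (225, np.int64(227)), (226, np.int64(234)), (227, np.int64(235)), (228, np.int64(237)), (229, np.int64(238)), (230, np.int64(238)), (231, np.int64(240)), (232, np.int64(243)), (233, np.int64(240)), (234, np.int64(223)), (235, np.int64(221)), (236, np.int64(220)), (237, np.int64
[... 338 characters left out ...]
225 [(np.int64(290), np.int64(48)), (np.int64(291), np.int64(49)), (np.int64(308), np.int64(34)), (np.int64(309), np.int64(53)), (np.int64(384), np.int64(-74)), (np.int64(385), np.int64(-72))]
228 [(np.int64(290), np.int64(43)), (np.int64(291), np.int64(50)), (np.int64(308), np.int64(37)), (np.int64(309), np.int64(53)), (np.int64(384), np.int64(-45)), (np.int64(385), np.int64(-109)), (np.int64(386), np.int64(-38))]
231 [(np.int64(290), np.int64(48)), (np.int64(291), np.int64(44)), (np.int64(308), np.int64(44)), (np.int64(309), np.int64(52)), (np.int64(385), np.int64(-121)), (np.int64(386), np.int64(-39))]
tile [(array([623. ,  28.3]), 0.94), (array([339.4, 244.3]), 0.88)] [337.8045 243.1359]
```

Everything matches the seated pose within about 1 px: the top edge is at rows 224-233.5 and columns 309-385, about 1.5 mm off centre. The handle is back at the top and the hand is clear, so I hand in.

```bash
python3 -c "
from rig import *
print(sign_off())"
```

```text
the job is handed in; nothing more can be done
None
```

The job is handed in, with no verdict returned: the tall tile leans seated in the holder about 1.5 mm off centre, the handwheel is two full turns clockwise by the hand's path, and the arm is clear at about 27 s; I viewed 12 pictures, over the limit of 10.

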